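Seat a machined bracket in the corner of a locating fixture and hold it

ROBOT

A 6-joint arm with a two-finger parallel gripper is mounted at the origin on the work surface. World frame = base frame: x ahead of the robot, y to its left, z up, the work surface at z = 0. Lengths are in m, angles in rad, forces in N, time in s.
With the tool pointing down it reaches from about 0.275 to 1 m from the base axis. Payload 8.4 kg.
Tool frame: the origin (TCP) lies on the centre line of the jaws, within the pads' length; the fingertips stand 17 mm ahead of it and the grasp point (between the pads) lies 2 mm behind it (bot.tcp_to_tips is the y of the fingertips in the tool frame, in m); y points along the fingers, z is the direction in which the jaws open and shut, and the axes are right-handed (so a half turn about y gives the same grasp; the last joint's range is limited). The gripper opens to 85 mm and grips with 20 to 120 N. Pads are 22 mm wide; open, the fingers measure 114 mm over their backs; the gripper's body (76 mm by 85 mm) begins 54 mm behind the grasp point. The pads swing forward as they close: fully open they stand 13 mm farther back than shut.
Start: joints at [-1.173, 0.353, 1.633, -0, 1.155, -0.002], TCP at [0.243, -0.576, 0.248] pointing down, gripper open.
Joint ranges: [-2.63, 2.63], [-0.92, 2.1], [0.06, 2.66], [-1.3, 4.44], [0, 2.69], [-3.02, 3.02]. Speed limits (rad/s): [2.22, 2.22, 2.79, 3.14, 3.14, 3.14].

INTERFACE

Orientations are given as a unit quaternion [x, y, z, w].
In Python, from workcell import bot, hand, kinematics, get_obs, vision, hand_in gives the robot as it stands. The module is installed in compiled form; this text tells all that it offers. Calls block until the motion is done:
- bot.reach(position, orientation): joint-space move of the TCP to a pose.
- bot.servo_line(position, ori=None, velocity=0.15): straight line of the TCP; ori=None keeps the orientation; velocity is the mean speed in m/s.
- bot.goto_joints(angles): joint-space move.
- hand.move_gripper(opening, strength=None): finger opening in m; strength is the grip in N (None keeps the last); returns when the fingers have stopped.
- bot.dwell(seconds).
- kinematics.solve_ik(position, orientation): joint angles nearest the present ones, or None.
- get_obs(): the state.
- vision.read_camera(name): name is "scene" or "top"; returns a dict with "frame" (400x640x3 uint8, red, green, blue), "intrinsics" (3x3 intrinsics, pixels), "view" (4x4, takes a point from world to camera coordinates). Camera axes: x right, y down, z forward; pixel columns grow to the right and rows downward; lengths in m; the calibration is good to about 2 mm. A picture is of the moment at which its call begins. There is no depth.
A pose or a line that the arm cannot do raises bot.IKError and nothing moves.
- hand_in(): hands the job in, once; it reports no verdict.
The state is a dict: "time_s": time; "joint_pos": joint angles; "joint_vel": joint speeds; "joint_efforts": joint torques, N m; "position": TCP position; "orientation": TCP orientation; "wrist_force": force on the tool from outside, world axes, zero at the start; "ft_torque": the same for the moment, N m; "gripper_width": finger opening in m.
Only numpy, scipy, OpenCV 4.12 (cv2) and the standard library are available. Lean on these libraries where they do the work, as an engineer would, in place of code of your own. Each camera call takes 0.05 s, during which the arm holds its last target.

TASK

Take the aluminium bracket from the black tray and set it down flat on the fixture plate a little clear of both fences, heel side (the narrow side of its foot) towards the long fence and one end towards the short fence. Then gently slide it home into the corner until its foot bears squarely against both fences at once, and finish while the gripper is still holding it pressed there, flat on the plate, so that I can put the clamp on. Leave the other things on the bench where they are.

Things in the scene. Friction and masses are not known exactly. Their poses are not given: they have to be found in the camera images.
- bracket: loose machined aluminium bracket, 0.25 to 0.4 kg, standing on its foot in the tray. Foot 76 mm (x) by 96 mm (y), 10 mm thick; origin at the centre of its underside, z up. An upright web stands on it along y. Heel (narrow) side of the foot, 22 mm from web to edge: +x; wide side, 42 mm, with two screw holes: -x. Two slanting braces, 8 mm thick, 34 mm high, at y = +-34 mm, join wide side and web
- web_top (a point): middle of the top edge of the bracket's web, 50 mm above its underside, 10 mm to the heel side (+x) of the foot's centre; axes as the bracket's. The web is 12 mm thick (x) and 76 mm long (y): the place to grip, in its middle, closing across its thickness; 60 mm is free between the braces
- fixture: locating fixture, fixed to the bench: aluminium tooling plate with a grid of small holes, 220 mm (x) by 200 mm (y), 15 mm thick; origin at the centre of its underside. The long fence stands along its +x edge, the short fence along its +y edge; the rest of the plate is free. Plate and fences are ground and lightly oiled: metal slides easily on them
- corner (a point): point on the plate's upper face (15 mm above the bench) where the planes of the two fence faces meet, x = +80, y = +70 mm in the fixture's frame; axes as the fixture's; the working area lies to -x and -y. When home the bracket's x and y axes point as these and its origin lies at x = -38, y = -48 mm from here
- back_fence: long steel fence bar on the plate, rigid, 20 mm wide (x), 150 mm long (y), standing 14 mm above the plate; origin at the centre of its underside, axes as the fixture's. Its working face is its -x face. It stops 12 mm short of the corner point
- side_fence: short steel fence bar on the plate, rigid, 80 mm long (x), 20 mm wide (y), standing 14 mm above the plate; origin at the centre of its underside, axes as the fixture's. Its working face is its -y face. It stops 12 mm short of the corner point
- tray: shallow black tray, fixed to the bench, 200 by 200 mm, rim 16 mm high, walls and floor 4 mm; origin at the centre of its underside. The tray and the fixture may be either way round, one left and one right of the robot
- screwdriver: screwdriver lying on the bench, 190 mm long, not to be disturbed; origin near its middle
- strap_clamp: dark steel slotted clamp bar lying on the bench, 100 by 32 by 14 mm, not to be disturbed; origin at the centre of its underside
- blue_bin: blue plastic stacking bin on the bench, 150 by 100 by 75 mm, not to be disturbed; origin at the centre of its underside
Not all that is in view belongs to the job. Of the things that look like the bracket, take the one that is nearest to the robot's base at the start.

How it is judged:
By the outcome, as a careful person would: the job done as asked, in the order asked, and still so for the second after the job is handed in, while the arm keeps its last pose, push and grip.
It also fails if it takes over 58 s, if anything falls off the work surface, if the arm or the gripper's body presses on something with over 40 N, if the wrist force passes 120 N, or if a joint passes its speed limit or range.

## Working session

There is one attempt and no reset: what is moved stays moved. The work goes in short steps, each a Python script; the robot and the scene stay as the last script left them, time stands still between calls to the robot, and variables do not carry over. Pictures are saved under pics/ and viewed, and the job is handed in when it is done.

```bash
mkdir -p pics; python3 - <<'E'
from workcell import bot, hand, kinematics, get_obs, vision
import cv2, numpy as np
for n in ("scene","top"):
    d=vision.read_camera(n); cv2.imwrite(f"pics/{n}0.png",d["frame"][:,:,::-1]); np.savez(f"{n}0.npz",**d)
    print(n,np.round(d["intrinsics"],1).tolist(),np.round(d["view"],3).tolist())
o=get_obs(); print(o["time_s"],o["position"],o["orientation"],o["wrist_force"],bot.tcp_to_tips)
E
```

```text
scene [[485.0, 0.0, 325.8], [0.0, 485.0, 193.2], [0.0, 0.0, 1.0]] [[0.338, 0.941, 0.009, -0.164], [0.592, -0.205, -0.78, -0.334], [-0.732, 0.268, -0.626, 1.868], [0.0, 0.0, 0.0, 1.0]]
top [[475.8, 0.0, 319.9], [0.0, 475.8, 204.5], [0.0, 0.0, 1.0]] [[0.018, -1.0, 0.014, -0.063], [-0.991, -0.02, -0.134, 0.639], [0.135, -0.012, -0.991, 1.471], [0.0, 0.0, 0.0, 1.0]]
0.1 [ 0.2430927  -0.57533917  0.24763555] [-0.14050539  0.69346563 -0.69258542  0.14031783] [ 0.74604123 -0.93344202 -0.02919105] 0.017
```

View pics/scene0.png

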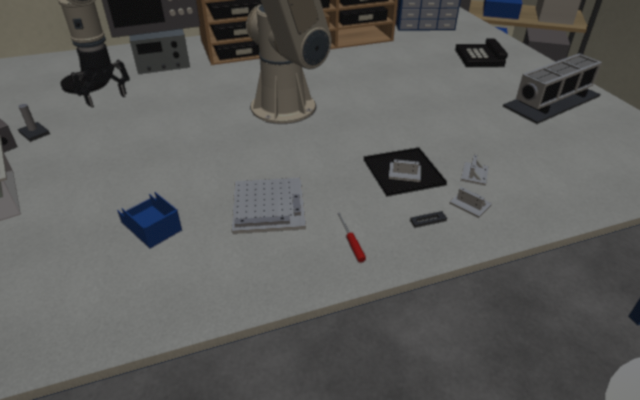

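View pics/top0.png

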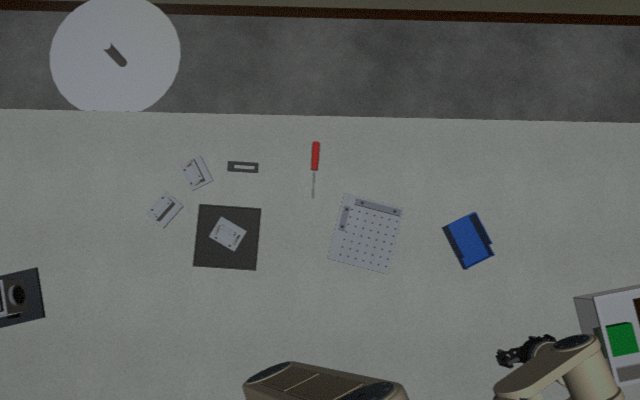

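```bash
python3 - <<'E'
import cv2
t=cv2.imread("pics/top0.png"); s=cv2.imread("pics/scene0.png")
cv2.imwrite("pics/t_tray.png",cv2.resize(t[195:275,185:270],None,fx=7,fy=7,interpolation=cv2.INTER_CUBIC))
cv2.imwrite("pics/t_fix.png",cv2.resize(t[185:280,320:410],None,fx=6,fy=6,interpolation=cv2.INTER_CUBIC))
cv2.imwrite("pics/s_tray.png",cv2.resize(s[140:225,355:505],None,fx=5,fy=5,interpolation=cv2.INTER_CUBIC))
cv2.imwrite("pics/s_fix.png",cv2.resize(s[170:235,225:315],None,fx=8,fy=8,interpolation=cv2.INTER_CUBIC))
E
```

```text
(no output)
```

View pics/t_tray.png

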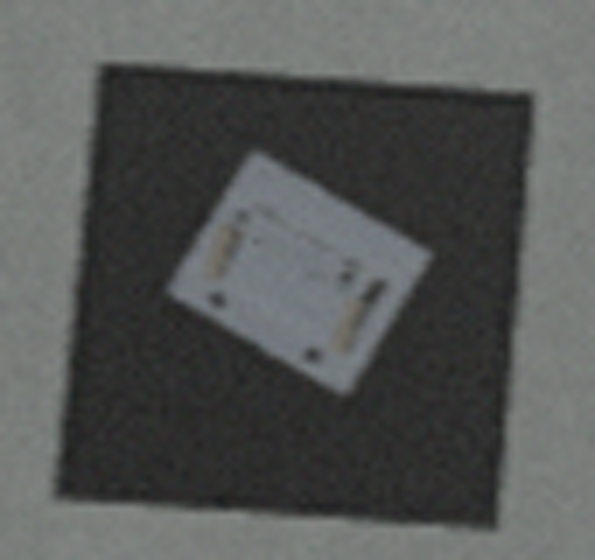

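View pics/t_fix.png

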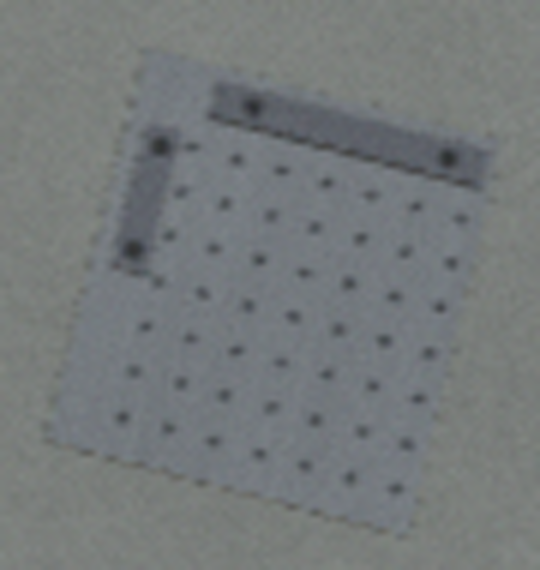

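View pics/s_tray.png

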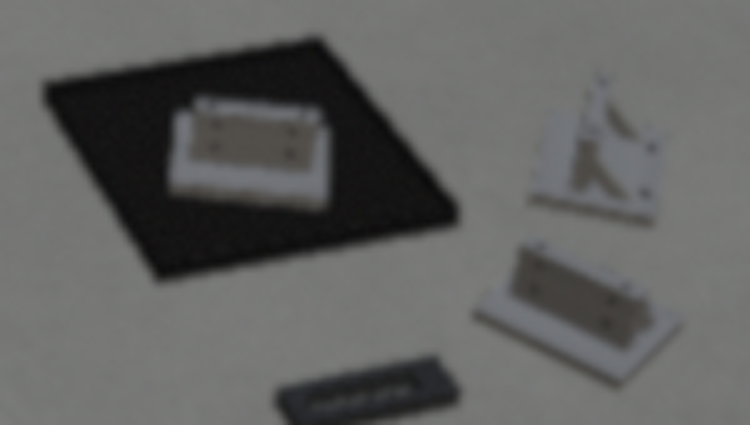

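View pics/s_fix.png

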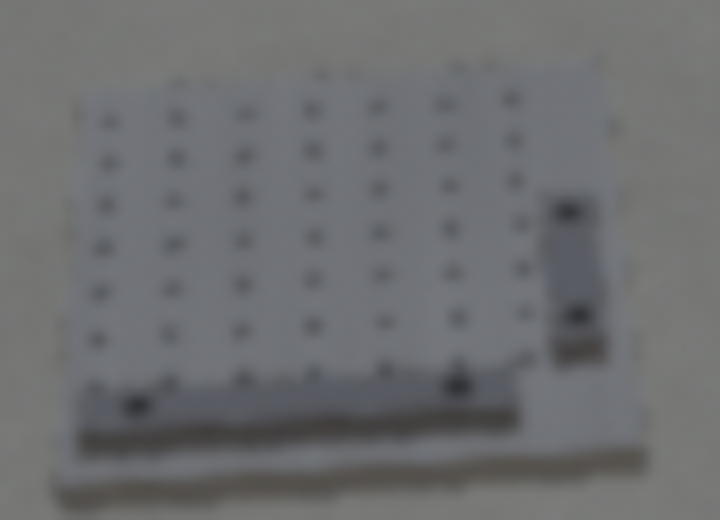

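The top view shows the tray at about (227,237), holding the bracket with its heel facing up-right and its screw holes down-left. The fixture is at about (366,233), with the long fence at the top and the short fence on the left. Two decoy brackets lie beyond the tray. Next I'll measure.

```bash
cat > helpers.py <<'E'
import numpy as np, cv2
def load(n): return dict(np.load(n))
def ray(d,px,z):
    K,V=d["intrinsics"],d["view"]; R,t=V[:3,:3],V[:3,3]; C=-R.T@t
    px=np.atleast_2d(px).astype(float)
    r=(np.c_[px,np.ones(len(px))]@np.linalg.inv(K).T)@R
    s=(z-C[2])/r[:,2]; return C+r*s[:,None]
def proj(d,P):
    P=np.atleast_2d(P); c=P@d["view"][:3,:3].T+d["view"][:3,3]; q=c@d["intrinsics"].T; return q[:,:2]/q[:,2:]
def rect(d,cnt,z):
    w=ray(d,cnt.reshape(-1,2),z)[:,:2]
    (cx,cy),(a,b),ang=cv2.minAreaRect((w*1000).astype(np.float32)); return cx,cy,a,b,ang
E
python3 - <<'E'
from helpers import *
t=load("top0.npz"); im=t["frame"]
# bracket: bright in tray; subpixel via upsample
up=4
def U(im,x0,y0,x1,y1):
    return cv2.resize(cv2.GaussianBlur(im[y0:y1,x0:x1],(0,0),0.7),None,fx=up,fy=up,interpolation=cv2.INTER_CUBIC)
c=U(im,198,205,262,270); g=cv2.cvtColor(c,cv2.COLOR_RGB2GRAY)
# restrict to the tray interior centre
m=np.zeros_like(g); m[24:-24,32:-40]=(g>100)[24:-24,32:-40]; 
thr,_=cv2.threshold(g,0,255,cv2.THRESH_OTSU); print("otsu",thr,np.percentile(g,[5,50,95,99]))
for th in (80,90,100,110):
    m=((g>th)*255).astype(np.uint8); 
    cs,_=cv2.findContours(m,cv2.RETR_EXTERNAL,cv2.CHAIN_APPROX_NONE)
    for k in cs:
        if 3000<cv2.contourArea(k)<18000:
            p=(k.reshape(-1,2)+.5)/up-.5+[198,205]
            if abs(p.mean(0)-[227,233]).max()<8: print(th,np.round(rect(t,p,0.014),1))
# fence bars
for n,z in(("top",.029),("scene",.029)):
    d=load(n+"0.npz"); b=(325,185,410,280) if n=="top" else (225,170,315,235)
    c=U(d["frame"],*b); 
    cv2.imwrite(f"pics/hsvs_{n}.png",np.hstack([cv2.resize(cv2.normalize(x,None,0,255,cv2.NORM_MINMAX),None,fx=1,fy=1) for x in cv2.split(cv2.cvtColor(c,cv2.COLOR_RGB2LAB))[:1]+cv2.split(cv2.cvtColor(c,cv2.COLOR_RGB2LAB))[2:]]))
E
```

```text
otsu 80.0 [ 44.  48. 122. 125.]
80 [543.9 244.3  97.7  77.3  60.7]
90 [544.  244.4  95.6  75.8  60.7]
100 [544.  244.4  93.9  73.6  60.7]
110 [543.9 244.4  91.2  71.2  60.8]
```

View pics/hsvs_top.png

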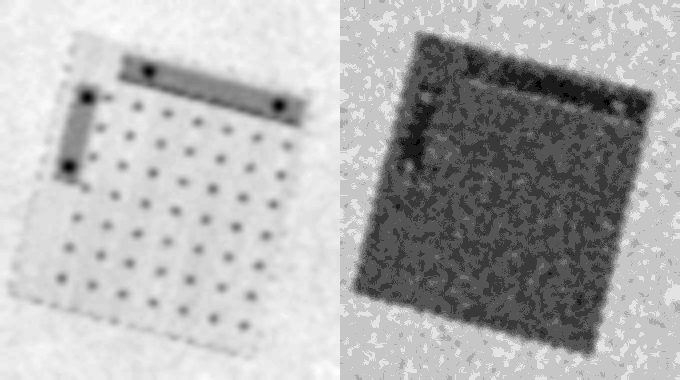

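View pics/hsvs_scene.png

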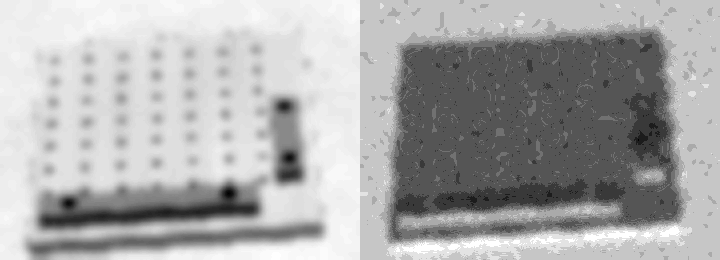

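```bash
cat > meas.py <<'E'
from helpers import *
up=4
def U(im,b): return cv2.resize(cv2.GaussianBlur(im[b[1]:b[3],b[0]:b[2]],(0,0),0.8),None,fx=up,fy=up,interpolation=cv2.INTER_CUBIC)
t=load("top0.npz"); 
R=t["view"][:3,:3];print("cam",-R.T@t["view"][:3,3])
b=(320,180,420,285); c=U(t["frame"],b); L,A,B=cv2.split(cv2.cvtColor(c,cv2.COLOR_RGB2LAB))
B=cv2.GaussianBlur(B,(0,0),2)
th,m=cv2.threshold(B,0,255,cv2.THRESH_BINARY_INV+cv2.THRESH_OTSU)
cs,_=cv2.findContours(m,cv2.RETR_EXTERNAL,cv2.CHAIN_APPROX_NONE); k=max(cs,key=cv2.contourArea)
p=(k.reshape(-1,2)+.5)/up-.5+b[:2]
print("plate",th,np.round(rect(t,p,.015),1))
print("Lpct",np.percentile(L,[1,5,10,50,90]))
m2=cv2.erode(m,np.ones((5,5),np.uint8))
for th in (85,90,95,100,105):
    mm=cv2.morphologyEx(((L<th)&(m>0)).astype(np.uint8)*255,cv2.MORPH_OPEN,np.ones((9,9),np.uint8))
    cs,_=cv2.findContours(mm,cv2.RETR_EXTERNAL,cv2.CHAIN_APPROX_NONE)
    for k in cs:
        if cv2.contourArea(k)>800:
            p=(k.reshape(-1,2)+.5)/up-.5+b[:2]; print(th,np.round(rect(t,p,.029),1))
# holes
m3=((L<cv2.GaussianBlur(L,(0,0),8).astype(int)-5)&(m2>0)).astype(np.uint8)
n,_,st,ce=cv2.connectedComponentsWithStats(m3)
P=[(c+.5)/up-.5+b[:2] for c,s in zip(ce[1:],st[1:]) if 20<s[4]<110]
W=ray(t,P,.015)[:,:2]*1000
print(len(W),[s[4] for s in st[1:]])
from scipy.spatial import cKDTree
pr=cKDTree(W).query_pairs(34); 
d=np.array([W[j]-W[i] for i,j in pr]); ln=np.hypot(*d.T); d=d[(ln>20)]
a=np.degrees(np.arctan2(d[:,1],d[:,0])); a=(a+45)%90-45
print("grid ang",np.median(a),np.std(a),"pitch",np.median(np.hypot(*d.T)),"mean",W.mean(0), cv2.minAreaRect(W.astype(np.float32)))
E
python3 meas.py
```

```text
cam [ 0.43572113 -0.03331499  1.54421334]
plate 126.0 [ 554.8 -199.8  198.6  218.3   76.2]
Lpct [ 99. 113. 123. 133. 137.]
51 [np.int32(91), np.int32(1243), np.int32(6), np.int32(1), np.int32(19), np.int32(2), np.int32(1), np.int32(4), np.int32(1), np.int32(5), np.int32(299), np.int32(1), np.int32(13), np.int32(1), np.int32(1), np.int32(6), np.int32(47), np.int32(258), np.int32(51), np.int32(96), np.int32(85), np.int32(136), np.int32(36), np.int32(86), np.int32(56), np.int32(80), np.int32(1), np.int32(91), np.int32(83), np.int32(1), np.int32(3), np.int32(88), np.int32(2), np.int32(88), np.int32(85), np.int32(48), np.int32(95), np.int32(363), np.int32(89), np.int32(83), np.int32(97), np.int32(96), np.int32(81), np.int32(110), np.int32(60), np.int32(81), np.int32(94), np.int32(92), np.int32(100), np.int32(101), np.int32(82), np.int32(94), np.int32(76), np.int32(109), np.int32(89), np.int32(103), np.int32(82), np.int32(88), np.int32(87), np.int32(84), np.int32(89), np.int32(91), np.int32(98), np.int32(92), np.int32(97), np.int32(97), np.int32(82), np.int32(82), np.int32(93), np.int32(103), np.int32(92), np.int32(86), np.int32(97), np.int32(94)]
grid ang -13.67887024696956 5.277493849906042 pitch 24.98433204644141 mean [ 544.76488517 -208.13227318] ((558.7593994140625, -202.91746520996094), (176.39825439453125, 185.17791748046875), 76.65582275390625)
```

```bash
sed -i 's/(85,90,95,100,105)/(108,112,116,120,124)/; s/^print(len(W).*$//' meas.py; cat >> meas.py <<'E'
from scipy.optimize import least_squares
W0=W
def T(p,q): c,s=np.cos(p[2]),np.sin(p[2]); return (q-p[:2])@np.array([[c,-s],[s,c]])
def res(p): q=T(p,W)/25; r=(q-np.round(q))*25; return r.ravel()
p=[554.8,-199.8,np.radians(-13.8)]
s=least_squares(res,p,loss="soft_l1"); print("grid fit",s.x[:2],np.degrees(s.x[2]),"rms med",np.median(abs(s.fun)), "idx", np.unique(np.round(T(s.x,W)/25)[np.abs(s.fun.reshape(-1,2)).max(1)<3],axis=0).min(0),np.unique(np.round(T(s.x,W)/25),axis=0).max(0))
E
python3 meas.py
```

```text
cam [ 0.43572113 -0.03331499  1.54421334]
plate 126.0 [ 554.8 -199.8  198.6  218.3   76.2]
Lpct [ 99. 113. 123. 133. 137.]
108 [ 636.1 -236.5  145.7   21.2   76.4]
112 [ 599.5 -128.5   18.8   79.6   76.5]
112 [ 636.2 -236.6  149.    22.8   76.5]
116 [ 599.2 -128.7   20.8   81.8   76.3]
116 [ 636.3 -236.4  151.6   24.9   76.8]
120 [ 599.  -129.7   25.1   83.5   76.3]
120 [ 636.3 -236.5  153.9   26.6   76.9]
124 [ 598.6 -132.    32.3   85.7   76.5]
124 [ 636.5 -236.9  156.8   29.3   76.7]
grid ang -13.67887024696956 5.277493849906042 pitch 24.98433204644141 mean [ 544.76488517 -208.13227318] ((558.7593994140625, -202.91746520996094), (176.39825439453125, 185.17791748046875), 76.65582275390625)
grid fit [844.78367352 276.73519468] -124.37182438287343 rms med 5.376623764337918 idx [20. -2.] [27.  6.]
```

```bash
cat > geo.py <<'E'
import numpy as np
from scipy.spatial.transform import Rotation as Rn
def pose(x,y,yawdeg,pts):
    a=np.radians(yawdeg); c,s=np.cos(a),np.sin(a); pts=np.atleast_2d(pts).astype(float)
    o=pts.copy(); o[:,0]=x+c*pts[:,0]-s*pts[:,1]; o[:,1]=y+s*pts[:,0]+c*pts[:,1]; return o
def quat(yawdeg,flip=1):
    a=np.radians(yawdeg); z=flip*np.array([np.cos(a),np.sin(a),0]); y=np.array([0,0,-1.]); x=np.cross(y,z)
    return Rn.from_matrix(np.c_[x,y,z]).as_quat()
E
cat >> meas.py <<'E'
k=(abs(a+13.7)<4); print("grid yaw",a[k].mean(),k.sum(), a[k].std()/k.sum()**.5)
E
python3 meas.py | tail -1
python3 - <<'E'
from helpers import *; from geo import *
br=(544,244.4,-29.3); fx=(553.9,-199.5,-13.65)
def box(cx,cy,w,h,z): return [[cx+sx*w/2,cy+sy*h/2,z] for sx,sy in((1,1),(1,-1),(-1,-1),(-1,1))]
polys=[(br,box(0,0,76,96,14)),(br,box(10,0,12,76,54)),(fx,box(0,0,220,200,15)),(fx,box(90,-17,20,150,29)),(fx,box(28,80,80,20,29))]
for n,b in(("top",(190,185,420,280)),("scene",(225,140,450,240))):
    d=load(n+"0.npz"); f=3.4
    im=cv2.resize(d["frame"][b[1]:b[3],b[0]:b[2],::-1],None,fx=f,fy=f,interpolation=cv2.INTER_CUBIC)
    for p,q in polys:
        w=proj(d,pose(*p,q)/1000); w=((w+.5-b[:2])*f-.5)
        cv2.polylines(im,[np.round(w*8).astype(int)],True,(0,0,255),1,cv2.LINE_AA,3)
    cv2.imwrite(f"pics/ov_{n}.png",im)
from workcell import kinematics
for y,pt in((-29.3,(br,[10,0,38])),(-13.65,((599.9,-188,-13.65),[10,0,49]))):
    for fl in(1,-1): print(y,fl,kinematics.solve_ik(pose(*pt[0],pt[1])[0]/1000,quat(y,fl)))
E
```

```text
grid yaw -13.69539597800768 81 0.13062107419217459
-29.3 1 [ 4.06408380e-01  5.82610009e-01  1.81970477e+00 -4.44089210e-16
  7.39277879e-01  9.17789851e-01]
-29.3 -1 [ 4.06408380e-01  5.82610009e-01  1.81970477e+00 -4.44089210e-16
  7.39277879e-01 -2.22380280e+00]
-13.65 1 [-3.05016005e-01  6.07273212e-01  1.73266505e+00 -4.44089210e-16
  8.01654391e-01 -6.67785622e-02]
-13.65 -1 None
```

View pics/ov_top.png

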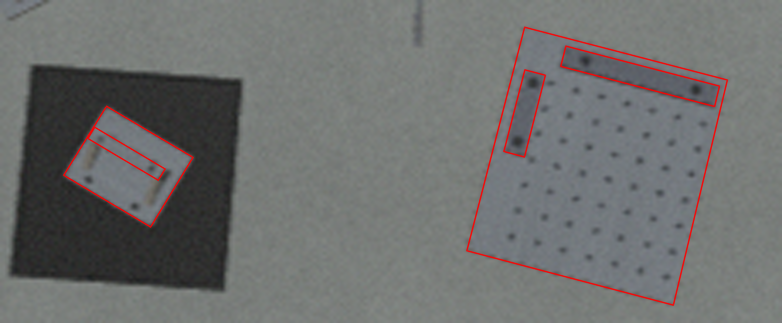

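View pics/ov_scene.png

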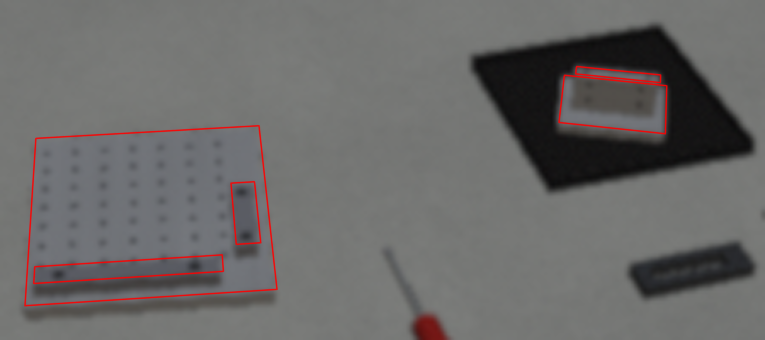

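Both overlays match in both views. Next is the grasp.

```bash
python3 - <<'E'
from workcell import bot, hand, get_obs, vision
from geo import *; import cv2
def st(m):
    o=get_obs(); print(m,round(o["time_s"],2),np.round(o["position"],4),"F",np.round(o["wrist_force"],1),"M",np.round(o["ft_torque"],2),"w",round(o["gripper_width"],4))
g=pose(544,244.4,-29.3,[10,0,38])[0]/1000; q=quat(-29.3)
hand.move_gripper(0.055,60)
bot.reach([g[0],g[1],0.16],q); st("above")
bot.servo_line(g,velocity=0.1); st("down")
hand.move_gripper(0.0,60); st("grip")
bot.servo_line([g[0],g[1],0.05],velocity=0.03); st("lift12")
bot.servo_line([g[0],g[1],0.2],velocity=0.15); bot.dwell(.3); st("lifted")
for n in("scene","top"):
    d=vision.read_camera(n); cv2.imwrite(f"pics/{n}1.png",d["frame"][:,:,::-1])
s=cv2.imread("pics/scene1.png")[80:220,340:520]; cv2.imwrite("pics/s1c.png",cv2.resize(s,None,fx=4,fy=4,interpolation=cv2.INTER_CUBIC))
E
```

```text
above 3.58 [0.5531 0.2389 0.1601] F [-0.1 -0.3 -0. ] M [0.02 0.01 0.03] w 0.0551
down 4.95 [0.5532 0.2397 0.0386] F [ 0.9 -0.7  0.2] M [-0.02  0.03  0.03] w 0.0548
grip 5.42 [0.553  0.2396 0.0385] F [-1.1 -1.   6. ] M [-0.06  0.1  -0.02] w 0.0117
lift12 5.97 [0.5527 0.2395 0.0501] F [-0.4 -0.  -3.5] M [-0.04  0.02 -0.01] w 0.0113
lifted 7.42 [0.5525 0.2394 0.1994] F [ 0.1  0.4 -3. ] M [-0.   -0.01 -0.03] w 0.0111
```

View pics/s1c.png

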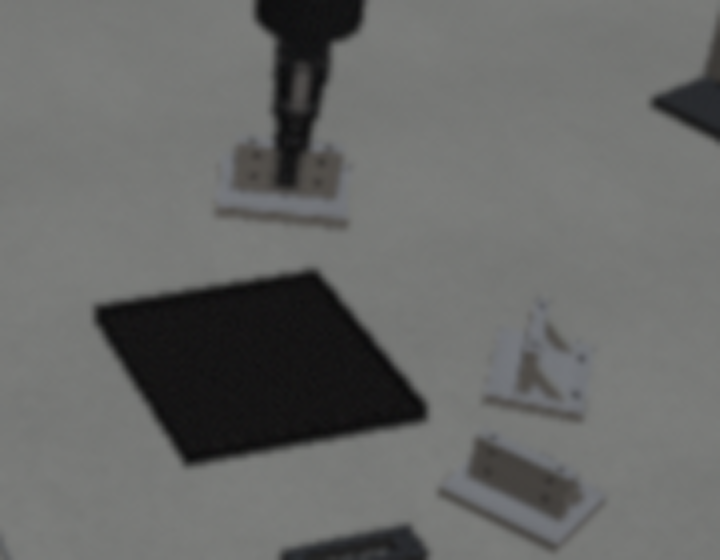

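```bash
cat > mv.py <<'E'
from workcell import bot, hand, get_obs, vision
from geo import *; import cv2
YAW=-13.65; H=(599.9,-188.0)
def fr(v): # world vector -> fixture frame
    a=np.radians(YAW); c,s=np.cos(a),np.sin(a); return np.array([c*v[0]+s*v[1],-s*v[0]+c*v[1],v[2]])
def tcp(dx,dy,z): return pose(*H,YAW,[dx+10,dy,z])[0]/1000   # bracket offset from nominal home, fixture frame mm
def st(m):
    o=get_obs(); p=fr(o["position"]*1000-np.r_[tcp(0,0,0)*1000])
    print(m,round(o["time_s"],2),"off",np.round(p,2),"F",np.round(fr(o["wrist_force"]),1),"M",np.round(fr(o["ft_torque"]),2),"w",round(o["gripper_width"],4)); return fr(o["wrist_force"]),fr(o["ft_torque"]),p
def snap(i,b=(325,185,410,280),bs=(215,160,325,240)):
    for n,bb,f in(("top",b,6),("scene",bs,6)):
        d=vision.read_camera(n); np.savez(f"{n}{i}.npz",**d); c=d["frame"][bb[1]:bb[3],bb[0]:bb[2],::-1]
        cv2.imwrite(f"pics/{n}{i}c.png",cv2.resize(c,None,fx=f,fy=f,interpolation=cv2.INTER_CUBIC))
E
python3 - <<'E'
from mv import *
bot.reach(tcp(-12,-12,160),quat(YAW)); bot.dwell(.3); st("over")
bot.servo_line(tcp(-12,-12,58),velocity=.1); bot.dwell(.2); F0,_,_=st("near")
z=58
while z>46:
    z-=1; bot.servo_line(tcp(-12,-12,z),velocity=.02); F,_,_=st(z)
    if F[2]-F0[2]>6: break
bot.dwell(.2); st("down"); snap(2)
E
```

```text
over 9.44 off [-11.94 -11.36 160.09] F [-1.   0.1 -3.6] M [-0.   -0.03  0.01] w 0.0113
near 10.81 off [-11.6  -12.04  58.65] F [-0.   0.  -2.3] M [0.   0.01 0.03] w 0.0111
57 11.06 off [-12.01 -12.    57.04] F [ 0.8 -0.3 -1.9] M [-0.02 -0.04 -0.01] w 0.0113
56 11.31 off [-12.06 -11.98  55.88] F [ 0.1 -0.8 -1.6] M [-0.04 -0.03 -0.01] w 0.0115
55 11.56 off [-12.07 -12.    54.91] F [ 0.1 -0.1 -3. ] M [-0.01 -0.02  0.05] w 0.0112
54 11.81 off [-12.02 -11.99  53.94] F [-0.2 -0.3 -2.1] M [-0.02 -0.01  0.01] w 0.0112
53 12.06 off [-12.06 -11.98  52.92] F [ 0.1  0.1 -2.3] M [-0.   -0.03 -0.  ] w 0.0113
52 12.31 off [-12.05 -11.99  51.93] F [ 0.3  0.7 -2.5] M [ 0.04 -0.04 -0.03] w 0.0114
51 12.56 off [-12.1  -11.99  50.9 ] F [ 0.8  0.2 -3. ] M [0.04 0.01 0.04] w 0.0114
50 12.81 off [-12.06 -11.99  49.93] F [-0.3 -0.5 -2.5] M [ 0.04 -0.05 -0.01] w 0.0113
49 13.06 off [-11.8  -12.03  49.49] F [-1.9  1.2  3.5] M [0.05 0.31 0.05] w 0.0109
48 13.31 off [-11.79 -12.    49.48] F [-5.7  1.4 14.6] M [0.13 0.97 0.04] w 0.0113
down 13.51 off [-11.8  -12.04  49.46] F [-5.6  1.  14.8] M [0.07 0.89 0.01] w 0.0114
```

```bash
ls pics
```

```text
hsvs_scene.png
hsvs_top.png
ov_scene.png
ov_top.png
s1c.png
s_fix.png
s_tray.png
scene0.png
scene1.png
scene2c.png
t_fix.png
t_tray.png
top0.png
top1.png
top2c.png
```

View pics/top2c.png

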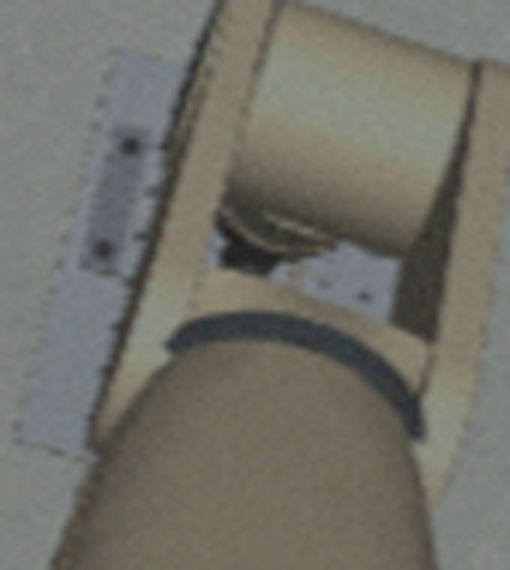

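View pics/scene2c.png

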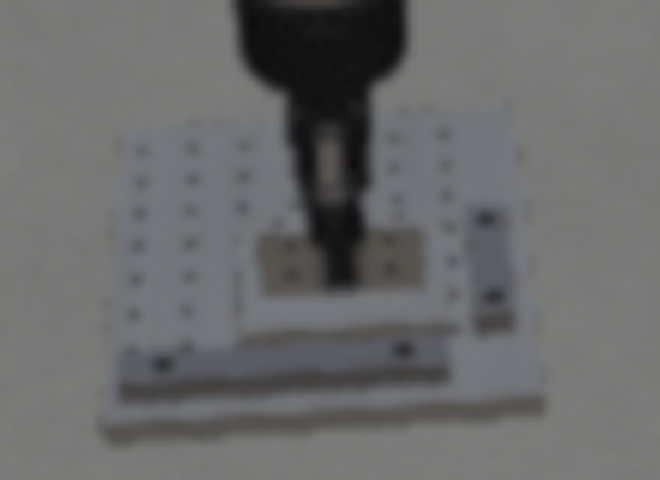

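The bracket is on the plate, clear of both fences by roughly 12 mm. I'll let it settle by re-gripping, then slide it towards the long fence.

```bash
python3 - <<'E'
from mv import *
bot.servo_line(tcp(-12,-12,49.4),velocity=.02); st("unload")
hand.move_gripper(0.03,60); bot.dwell(.2); st("open")
hand.move_gripper(0.0,80); bot.dwell(.2); st("regrip")
bot.servo_line(tcp(-12,-12,49.0),velocity=.02); F0,_,_=st("press")
x=-12
while x<4:
    x+=1 if x<-4 else .5; bot.servo_line(tcp(x,-12,49.0),velocity=.02); F,M,p=st(x)
    if F[0]<-8: break
E
```

```text
unload 13.86 off [-11.81 -11.99  49.5 ] F [0.4 0.  2.5] M [0.09 0.15 0.01] w 0.0111
open 14.38 off [-12.   -11.99  49.33] F [ 0.5 -0.3 -0.2] M [ 0.05 -0.02  0.03] w 0.0301
regrip 14.88 off [-11.84 -11.98  49.56] F [ 0.1 -0.5  1.8] M [0.   0.04 0.05] w 0.0109
press 15.13 off [-11.82 -12.01  49.57] F [-2.1  0.   7.1] M [0.03 0.3  0.02] w 0.0107
-11 15.38 off [-11.27 -12.01  49.57] F [-3.3  1.4  8.5] M [0.02 0.48 0.04] w 0.011
-10 15.63 off [-10.33 -12.01  49.58] F [-4.4  0.6  9.3] M [ 0.    0.57 -0.08] w 0.011
-9 15.88 off [ -9.42 -12.03  49.53] F [-4.6  0.5  8. ] M [-0.02  0.55  0.04] w 0.0108
-8 16.13 off [ -8.39 -11.99  49.54] F [-3.2 -0.4  9.4] M [ 0.05  0.55 -0.01] w 0.0107
-7 16.38 off [ -7.37 -12.01  49.54] F [-3.7  0.3  8.9] M [-0.    0.55  0.  ] w 0.0107
-6 16.63 off [ -6.41 -12.01  49.53] F [-4.3 -0.3  8.9] M [-0.01  0.55  0.02] w 0.0107
-5 16.88 off [ -5.4  -12.01  49.53] F [-3.2 -0.1 10.3] M [-0.03  0.55  0.04] w 0.0106
-4 17.13 off [ -4.38 -12.    49.55] F [-4.  -0.6  9. ] M [0.02 0.57 0.03] w 0.0109
-3.5 17.38 off [ -3.98 -12.03  49.56] F [-4.4  0.9  9.8] M [-0.02  0.52 -
[... 624 characters left out ...]
19.38 off [ 1.000e-02 -1.203e+01  4.959e+01] F [-3.9  0.6 10.3] M [0.   0.62 0.02] w 0.0108
1.0 19.63 off [  0.51 -12.01  49.56] F [-4.2  0.3  9.2] M [ 0.01  0.57 -0.08] w 0.0112
1.5 19.88 off [  1.02 -12.01  49.55] F [-3.8 -0.1  9.4] M [ 0.03  0.56 -0.05] w 0.0113
2.0 20.13 off [  1.51 -12.04  49.56] F [-4.   0.3 10. ] M [-0.02  0.58 -0.01] w 0.0108
2.5 20.38 off [  2.01 -12.02  49.56] F [-4.1 -0.   9.5] M [-0.03  0.6  -0.03] w 0.0108
3.0 20.63 off [  2.15 -12.02  49.56] F [-5.5  0.4 10.3] M [ 0.03  0.79 -0.03] w 0.0109
3.5 20.88 off [  2.2  -12.02  49.56] F [-7.7 -0.2 12.6] M [ 0.03  1.   -0.11] w 0.0109
4.0 21.13 off [  2.22 -11.99  49.57] F [-8.2  0.4 14.7] M [-0.02  1.31 -0.08] w 0.0108
```

Contact with the long fence came at +2.2 mm from nominal. Now I'll slide along it to the short fence, keeping the x contact light.

```bash
python3 - <<'E'
from mv import *
bot.servo_line(tcp(3.3,-12,49.1),velocity=.02); st("ease")
bot.servo_line(tcp(3.3,-4,49.1),velocity=.025); st("y-4")
y=-4
while y<5:
    y+=.5; bot.servo_line(tcp(3.3,y,49.1),velocity=.02); F,M,p=st(y)
    if F[1]<-7: break
bot.dwell(.3); st("hold")
E
```

```text
ease 21.38 off [  2.16 -12.02  49.55] F [-7.1 -0.3 10.4] M [-0.05  0.9  -0.05] w 0.0108
y-4 21.85 off [ 2.17 -4.67 49.55] F [-6.7 -3.7 10.6] M [-0.51  0.86 -0.03] w 0.0111
-3.5 22.1 off [ 2.19 -4.41 49.57] F [-7.  -5.1  9.7] M [-0.8   0.9  -0.06] w 0.0108
-3.0 22.35 off [ 2.19 -4.06 49.56] F [-6.1 -5.8 10.3] M [-0.83  0.92 -0.09] w 0.011
-2.5 22.6 off [ 2.16 -3.6  49.55] F [-6.3 -7.  11. ] M [-0.91  0.89 -0.1 ] w 0.0109
-2.0 22.85 off [ 2.16 -3.15 49.54] F [-6.3 -6.7 10.3] M [-0.87  0.92 -0.12] w 0.011
-1.5 23.1 off [ 2.2  -2.64 49.56] F [-6.7 -6.4 11. ] M [-0.9   0.93 -0.04] w 0.0106
-1.0 23.35 off [ 2.16 -2.14 49.55] F [-5.6 -6.6 10.2] M [-0.88  0.87 -0.11] w 0.0108
-0.5 23.6 off [ 2.19 -1.63 49.59] F [-6.2 -6.7 10.8] M [-0.9   0.91 -0.13] w 0.0114
0.0 23.85 off [ 2.16 -1.15 49.54] F [-7.2 -6.4 10.6] M [-0.9   0.9  -0.07] w 0.0109
0.5 24.1 off [ 2.19 -0.65 49.56] F [-6.4 -7.2 10.3] M [-0.91  0.94 -0.07] w 0.0105
hold 24.4 off [ 2.19 -0.69 49.58] F [-6.1 -7.2 11.5] M [-0.9   0.87 -0.11] w 0.0109
```

```bash
python3 - <<'E'
from mv import *
y=.5; prev=None
while y<6:
    y+=.5; bot.servo_line(tcp(3.3,y,49.1),velocity=.02); F,M,p=st(y)
    if F[1]<-12: break
bot.dwell(.3); st("hold"); snap(3)
E
```

```text
1.0 24.65 off [ 2.2  -0.65 49.57] F [-6.5 -9.7 11.3] M [-1.33  0.88 -0.03] w 0.011
1.5 24.9 off [ 2.2  -0.6  49.59] F [ -6.9 -11.8  10.6] M [-1.75  0.92 -0.02] w 0.0114
2.0 25.15 off [ 2.18 -0.58 49.59] F [ -6.4 -14.6  10.9] M [-2.07  0.95 -0.09] w 0.0111
hold 25.45 off [ 2.2  -0.58 49.62] F [ -6.3 -14.3  10.9] M [-2.1   0.91 -0.11] w 0.011
```

View pics/scene3c.png

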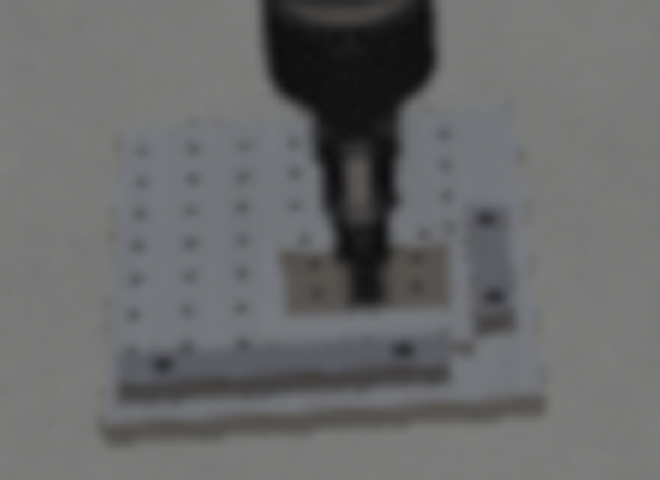

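```bash
python3 - <<'E'
from mv import *
def yaw():
    o=get_obs(); z=Rn.from_quat(o["orientation"]).as_matrix(); return np.round([np.degrees(np.arctan2(z[1,2],z[0,2])),*np.degrees(np.arcsin([z[2,2],z[2,0]]))],3)
def avg(m):
    A=[];
    for _ in range(8): bot.dwell(.04); o=get_obs(); A.append(np.r_[fr(o["wrist_force"]),fr(o["ft_torque"])])
    A=np.mean(A,0); p=fr(o["position"]*1000-tcp(0,0,0)*1000); print(m,round(o["time_s"],2),"off",np.round(p,2),"F",np.round(A[:3],1),"M",np.round(A[3:],3),"yaw/tilt",yaw())
avg("now")
bot.servo_line(tcp(3.8,2,48.8),velocity=.02); avg("x+.5")
for dy in(.3,.6,0,-.3,-.6,0):
    bot.servo_line(tcp(3.8,2,48.8),quat(YAW+dy),velocity=.02); avg(dy)
E
```

```text
now 25.88 off [ 2.21 -0.55 49.6 ] F [ -6.9 -14.6  10.5] M [-2.096  0.947 -0.056] yaw/tilt [-13.622  -0.117   0.175]
x+.5 26.47 off [ 2.21 -0.56 49.58] F [ -9.6 -14.3  15. ] M [-2.055  1.379 -0.051] yaw/tilt [-13.625  -0.172   0.173]
0.3 27.05 off [ 2.21 -0.58 49.55] F [ -9.6 -14.4  15.3] M [-2.079  1.354 -0.332] yaw/tilt [-13.359  -0.173   0.163]
0.6 27.63 off [ 2.23 -0.61 49.6 ] F [ -9.6 -15.   15.4] M [-2.139  1.335 -0.593] yaw/tilt [-13.094  -0.17    0.154]
0 28.22 off [ 2.22 -0.57 49.59] F [ -9.9 -14.6  15. ] M [-2.077  1.355 -0.111] yaw/tilt [-13.627  -0.173   0.173]
-0.3 28.8 off [ 2.23 -0.59 49.6 ] F [ -9.5 -14.5  15.2] M [-2.062  1.351  0.177] yaw/tilt [-13.891  -0.169   0.184]
-0.6 29.38 off [ 2.22 -0.61 49.6 ] F [ -9.9 -14.7  15.3] M [-2.013  1.39   0.471] yaw/tilt [-14.163  -0.171   0.192]
0 29.97 off [ 2.22 -0.59 49.59] F [ -9.9 -14.5  15.3] M [-2.051  1.361 -0.03 ] yaw/tilt [-13.622  -0.173   0.174]
```

Rocking the yaw gives a linear moment response that crosses zero at about 0°, so the foot is square on the fences. The tool has sagged about 0.17° under load, so I'll trim that out to keep the bracket flat and check again.

```bash
python3 - <<'E'
from mv import *
def til():
    o=get_obs(); z=Rn.from_quat(o["orientation"]).as_matrix(); return np.round([np.degrees(np.arctan2(z[1,2],z[0,2])),*np.degrees(np.arcsin([z[2,2],z[2,0]]))],3)
def avg(m):
    A=[]
    for _ in range(8): bot.dwell(.04); o=get_obs(); A.append(np.r_[fr(o["wrist_force"]),fr(o["ft_torque"])])
    A=np.mean(A,0); p=fr(o["position"]*1000-tcp(0,0,0)*1000); print(m,round(o["time_s"],2),"off",np.round(p,2),"F",np.round(A[:3],1),"M",np.round(A[3:],3),"yaw/tilt",til())
a=np.radians(YAW); ex=np.array([np.cos(a),np.sin(a),0]); ey=np.array([-np.sin(a),np.cos(a),0])
for k in(.6,1.1):
    q=(Rn.from_rotvec(np.radians(k*(.174*ex-.172*ey)))*Rn.from_quat(quat(YAW))).as_quat()
    bot.servo_line(tcp(3.8,1.8,48.8),q,velocity=.02); avg(k)
bot.dwell(.5); avg("final"); snap(4)
import numpy as np
E
python3 - <<'E'
import sys; sys.path.insert(0,'.')
import os; os.chdir('.')
from helpers import *; from geo import *
d=load("scene4.npz"); b=(215,160,325,240); f=7
im=cv2.resize(d["frame"][b[1]:b[3],b[0]:b[2],::-1],None,fx=f,fy=f,interpolation=cv2.INTER_CUBIC)
P=[[38,48,10],[38,-48,10],[-38,-48,10],[-38,48,10]]
br=tuple(pose(599.9,-188,-13.65,[2.2,-.6,0])[0][:2])+(-13.65,)
w=pose(*br,np.array(P)+[0,0,15])/1000; w=(proj(d,w)+.5-b[:2])*f-.5
cv2.polylines(im,[np.round(w*8).astype(int)],True,(0,0,255),1,cv2.LINE_AA,3); cv2.imwrite("pics/ov4.png",im)
E
```

```text
0.6 30.55 off [ 2.18 -0.59 49.55] F [ -9.5 -13.4  14.8] M [-2.011  1.421 -0.063] yaw/tilt [-13.62   -0.074   0.059]
1.1 31.13 off [ 2.18 -0.6  49.52] F [ -9.6 -13.5  14.7] M [-2.068  1.462 -0.062] yaw/tilt [-1.3618e+01  1.1000e-02 -2.6000e-02]
final 31.97 off [ 2.18 -0.59 49.52] F [ -9.3 -13.   14.8] M [-2.085  1.467 -0.055] yaw/tilt [-1.3621e+01  9.0000e-03 -2.8000e-02]
```

View pics/ov4.png

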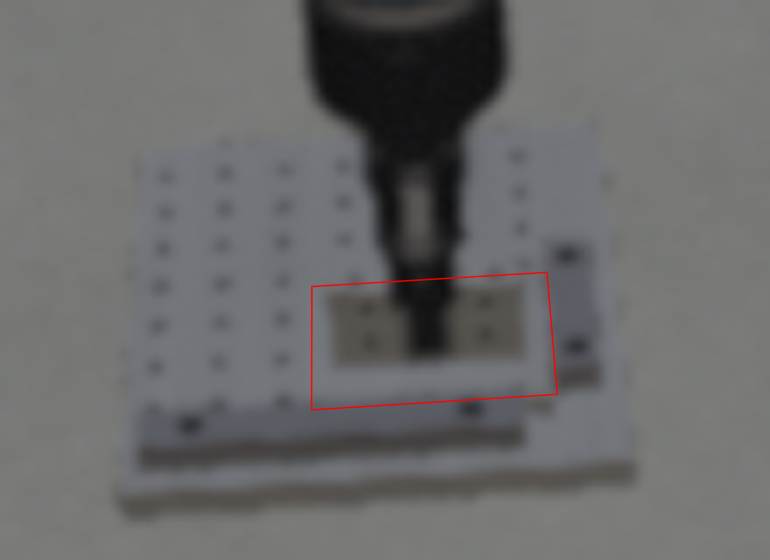

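The heel lies on the long fence (lower edge about (315,405) to (555,393)) and the end face lies on the short fence at about (553,330). Forces are steady on both fences, so I'm handing in.

```bash
python3 - <<'E'
from mv import *
from workcell import hand_in
st("last"); hand_in()
E
```

```text
last 32.07 off [ 2.15 -0.63 49.52] F [ -9.7 -13.6  15. ] M [-2.09  1.44 -0.04] w 0.0106
the job is handed in; nothing more can be done
```

The bracket is home in the corner, still gripped at 80 N and pressed against both fences. I handed in at about 32 s of the 58 s allowed. I gripped it by the middle of the web in the tray and set it down about 12 mm clear of both fences. There I opened and re-gripped it once so it could settle flat. Then I slid it gently to the long fence, and along that to the short fence.

**Last checks:**
- **Contact:** Motion stopped hard at both fences. The last wrist forces were about 9.7 N from the long fence, 13.6 N from the short fence and 15 N of downward load. These include some sliding friction.
- **Squareness:** Rocking the tool ±0.6° gave an even moment both ways that passed through zero at about 0°, so the foot sits square.
- **Flatness:** Tool tilt was trimmed to under 0.03°, and the height stayed at plate contact.
- **Picture:** The scene view shows the foot against both fences. The arm hid the bracket from the top camera, so only that one view confirms it.

**Disagreement:** The long fence was met 2.2 mm beyond where the camera put it, and the short fence 0.6 mm before. The 2.2 mm is slightly over the stated 2 mm calibration error. I went by the felt contact.

I took no final picture of the screwdriver, clamp bar and bin, but the arm passed well above the bench and nothing showed contact with them.

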